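# Lay a stepped firebrick hearth wall and fit its glass shield

## Task

Build the back wall of the soldering hearth from all the cream firebricks on the cutting mat: lay three flat, end to end, in the red outlines on the metal plate, then lay the rest in staggered courses on top, each brick centred over a joint of the course below (at most two in the second course, a sixth brick on top). When the wall is complete, slide the amber glass pane up out of the wooden rack and lower it gently, upright and fully home, into the slot of the steel foot with the blue lips. Leave the clear pane and everything else on the bench alone.

Things in the scene. Friction and masses are not known exactly. Their poses are not given: they have to be found in the camera images.
- brick1_c (a point): Cream firebrick, 100 mm long (its y axis), 60 mm wide (x) and 40 mm high (z), lying flat on the cutting mat (mat 2 mm thick). The point is its centre. Either broad face may be up. Bricks are alike but for their weight (0.13 to 0.26 kg); 4 to 6 are there, absent ones give None.
- brick2_c (a point): Cream firebrick, 100 mm long (its y axis), 60 mm wide (x) and 40 mm high (z), lying flat on the cutting mat (mat 2 mm thick). The point is its centre. Either broad face may be up. Bricks are alike but for their weight (0.13 to 0.26 kg); 4 to 6 are there, absent ones give None.
- brick3_c (a point): Cream firebrick, 100 mm long (its y axis), 60 mm wide (x) and 40 mm high (z), lying flat on the cutting mat (mat 2 mm thick). The point is its centre. Either broad face may be up. Bricks are alike but for their weight (0.13 to 0.26 kg); 4 to 6 are there, absent ones give None.
- brick4_c (a point): Cream firebrick, 100 mm long (its y axis), 60 mm wide (x) and 40 mm high (z), lying flat on the cutting mat (mat 2 mm thick). The point is its centre. Either broad face may be up. Bricks are alike but for their weight (0.13 to 0.26 kg); 4 to 6 are there, absent ones give None.
- brick5_c (a point): Cream firebrick, 100 mm long (its y axis), 60 mm wide (x) and 40 mm high (z), lying flat on the cutting mat (mat 2 mm thick). The point is its centre. Either broad face may be up. Bricks are alike but for their weight (0.13 to 0.26 kg); 4 to 6 are there, absent ones give None.
- brick6_c (a point): Cream firebrick, 100 mm long (its y axis), 60 mm wide (x) and 40 mm high (z), lying flat on the cutting mat (mat 2 mm thick). The point is its centre. Either broad face may be up. Bricks are alike but for their weight (0.13 to 0.26 kg); 4 to 6 are there, absent ones give None.
- tray: Fixed bare-metal hearth plate, 110 mm (x) by 360 mm (y), 6 mm thick, with three red brick outlines end to end along its y axis; origin at the centre of its underside, on the table. Seen from the robot it is behind the mat.
- low_a (a point): Centre of a bottom-course brick when laid in its red outline on the plate (20 mm above the plate's top). Outlines are 106 mm apart, so bricks stand 6 mm apart; a brick's y axis lies along the plate's y axis, either way round.
- low_b (a point): Centre of a bottom-course brick when laid in its red outline on the plate (20 mm above the plate's top). Outlines are 106 mm apart, so bricks stand 6 mm apart; a brick's y axis lies along the plate's y axis, either way round.
- low_c (a point): Centre of a bottom-course brick when laid in its red outline on the plate (20 mm above the plate's top). Outlines are 106 mm apart, so bricks stand 6 mm apart; a brick's y axis lies along the plate's y axis, either way round.
- mid_a (a point): Centre of a second-course brick, midway over a joint between two bottom bricks (60 mm above the plate's top).
- mid_b (a point): Centre of a second-course brick, midway over a joint between two bottom bricks (60 mm above the plate's top).
- top_a (a point): Centre of the single third-course brick, over the joint of the two second-course bricks (100 mm above the plate's top).
- rack: Fixed wooden storage rack with two upright slots; origin at the centre of its underside. Panes stand on its floor (8 mm up), their width along its x axis, in slots 70 mm apart along y (35 mm either side of the origin). Only the panes' two side edges are guided, by grooves 9 mm wide that reach up to 70 mm above the table; a pane leaves straight upward. The rack may be on the left or on the right; the foot is on the other side.
- amber_c (a point): Amber glass pane, 120 mm wide (x), 6 mm thick (y), 120 mm high (z), 0.2 kg, standing upright in one slot of the rack. The point is its centre; its top edge is 60 mm higher, 128 mm above the table in the rack.
- clear_c (a point): Clear glass pane of the same size in the other slot: stays where it is.
- foot: Fixed dark steel shield foot with one slot along its x axis, with blue flared lips; origin at the centre of its underside. Slot: 10 mm wide, 128 mm between the end stops, floor 10 mm above the table, straight walls to 44 mm, lips up to 60 mm above the table where the mouth is about 22 mm wide. A pane fully home has its centre 70 mm above the table, over the origin, its width along x, either way round.
- pliers: Pliers with black handles, 150 mm long, lying behind the hearth plate; origin near the pivot. Not part of the job.
- bead_dish: White dish, 80 mm across, 30 mm high; origin at the centre of its underside. Not part of the job.
- spool: Copper wire spool with black ends, 64 mm across, 38 mm high; origin at the centre of its underside. Not part of the job.
- bench_block: Steel bench block, 75 x 75 x 20 mm, near the robot; origin at the centre of its underside. Not part of the job.
- uv_torch: Black ultraviolet torch with a violet end, 130 mm long, 24 mm high, near the robot; origin at its middle, underside. Not part of the job.
Mind the look-alikes: they are no part of the job. What is shaped like the part that bears brick1_c but pink or yellow is not meant.

How it is judged:
On the way, in this order (a step that is already met when the one before it is completed fails the run):
1. the three red outlines each hold a brick lying flat and in line (((distance between brick1_c and low_a below 0.016 m and angle between the z axis of brick1_c and the z axis of tray, either way round below 0.1 rad and angle between the y axis of brick1_c and the y axis of tray, either way round below 0.14 rad) or (distance between brick2_c and low_a below 0.016 m and angle between the z axis of brick2_c and the z axis of tray, either way round below 0.1 rad and angle between the y axis of brick2_c and the y axis of tray, either way round below 0.14 rad) or (distance between brick3_c and low_a below 0.016 m and angle between the z axis of brick3_c and the z axis of tray, either way round below 0.1 rad and angle between the y axis of brick3_c and the y axis of tray, either way round below 0.14 rad) or (distance between brick4_c and low_a below 0.016 m and angle between the z axis of brick4_c and the z axis of tray, either way round below 0.1 rad and angle between the y axis of brick4_c and the y axis of tray, either way round below 0.14 rad) or (distance between brick5_c and low_a below 0.016 m and angle between the z axis of brick5_c and the z axis of tray, either way round below 0.1 rad and angle between the y axis of brick5_c and the y axis of tray, either way round below 0.14 rad) or (distance between brick6_c and low_a below 0.016 m and angle between the z axis of brick6_c and the z axis of tray, either way round below 0.1 rad and angle between the y axis of brick6_c and the y axis of tray, either way round below 0.14 rad)) and ((distance between brick1_c and low_b below 0.016 m and angle between the z axis of brick1_c and the z axis of tray, either way round below 0.1 rad and angle between the y axis of brick1_c and the y axis of tray, either way round below 0.14 rad) or (distance between brick2_c and low_b below 0.016 m and angle between the z axis of brick2_c and the z axis of tray, either way round below 0.1 rad and angle between the y axis of brick2_c and the y axis of tray, either way round below 0.14 rad) or (distance between brick3_c and low_b below 0.016 m and angle between the z axis of brick3_c and the z axis of tray, either way round below 0.1 rad and angle between the y axis of brick3_c and the y axis of tray, either way round below 0.14 rad) or (distance between brick4_c and low_b below 0.016 m and angle between the z axis of brick4_c and the z axis of tray, either way round below 0.1 rad and angle between the y axis of brick4_c and the y axis of tray, either way round below 0.14 rad) or (distance between brick5_c and low_b below 0.016 m and angle between the z axis of brick5_c and the z axis of tray, either way round below 0.1 rad and angle between the y axis of brick5_c and the y axis of tray, either way round below 0.14 rad) or (distance between brick6_c and low_b below 0.016 m and angle between the z axis of brick6_c and the z axis of tray, either way round below 0.1 rad and angle between the y axis of brick6_c and the y axis of tray, either way round below 0.14 rad)) and ((distance between brick1_c and low_c below 0.016 m and angle between the z axis of brick1_c and the z axis of tray, either way round below 0.1 rad and angle between the y axis of brick1_c and the y axis of tray, either way round below 0.14 rad) or (distance between brick2_c and low_c below 0.016 m and angle between the z axis of brick2_c and the z axis of tray, either way round below 0.1 rad and angle between the y axis of brick2_c and the y axis of tray, either way round below 0.14 rad) or (distance between brick3_c and low_c below 0.016 m and angle between the z axis of brick3_c and the z axis of tray, either way round below 0.1 rad and angle between the y axis of brick3_c and the y axis of tray, either way round below 0.14 rad) or (distance between brick4_c and low_c below 0.016 m and angle between the z axis of brick4_c and the z axis of tray, either way round below 0.1 rad and angle between the y axis of brick4_c and the y axis of tray, either way round below 0.14 rad) or (distance between brick5_c and low_c below 0.016 m and angle between the z axis of brick5_c and the z axis of tray, either way round below 0.1 rad and angle between the y axis of brick5_c and the y axis of tray, either way round below 0.14 rad) or (distance between brick6_c and low_c below 0.016 m and angle between the z axis of brick6_c and the z axis of tray, either way round below 0.1 rad and angle between the y axis of brick6_c and the y axis of tray, either way round below 0.14 rad))), for 0.2 s.
2. every brick is in the wall, the upper ones each over a joint ((distance between brick1_c and low_a below 0.016 m or distance between brick1_c and low_b below 0.016 m or distance between brick1_c and low_c below 0.016 m or distance between brick1_c and mid_a below 0.016 m or distance between brick1_c and mid_b below 0.016 m or distance between brick1_c and top_a below 0.016 m) and angle between the z axis of each of brick1_c, brick2_c, brick3_c, brick4_c, brick5_c, brick6_c and the z axis of tray, either way round below 0.1 rad and angle between the y axis of each of brick1_c, brick2_c, brick3_c, brick4_c, brick5_c, brick6_c and the y axis of tray, either way round below 0.14 rad and (distance between brick2_c and low_a below 0.016 m or distance between brick2_c and low_b below 0.016 m or distance between brick2_c and low_c below 0.016 m or distance between brick2_c and mid_a below 0.016 m or distance between brick2_c and mid_b below 0.016 m or distance between brick2_c and top_a below 0.016 m) and (distance between brick3_c and low_a below 0.016 m or distance between brick3_c and low_b below 0.016 m or distance between brick3_c and low_c below 0.016 m or distance between brick3_c and mid_a below 0.016 m or distance between brick3_c and mid_b below 0.016 m or distance between brick3_c and top_a below 0.016 m) and (distance between brick4_c and low_a below 0.016 m or distance between brick4_c and low_b below 0.016 m or distance between brick4_c and low_c below 0.016 m or distance between brick4_c and mid_a below 0.016 m or distance between brick4_c and mid_b below 0.016 m or distance between brick4_c and top_a below 0.016 m) and (distance between brick5_c and low_a below 0.016 m or distance between brick5_c and low_b below 0.016 m or distance between brick5_c and low_c below 0.016 m or distance between brick5_c and mid_a below 0.016 m or distance between brick5_c and mid_b below 0.016 m or distance between brick5_c and top_a below 0.016 m) and (distance between brick6_c and low_a below 0.016 m or distance between brick6_c and low_b below 0.016 m or distance between brick6_c and low_c below 0.016 m or distance between brick6_c and mid_a below 0.016 m or distance between brick6_c and mid_b below 0.016 m or distance between brick6_c and top_a below 0.016 m)), for 0.2 s.
3. the amber pane is slid up clear of the rack (height (world z) of amber_c above 0.14 m), for 0.1 s.
At the end, for the whole second after the job is handed in: All bricks at rest in wall places (outlines, then over joints) within 16 mm, 8 deg of the plate's line, flat within 5.7 deg; amber pane at rest in the foot's slot, centred within 12 mm, at most 6 mm above fully home, within 6.9 deg of the slot, 8.6 deg of upright (all of step 2 and linear speed of each of brick1, brick2, brick3, brick4, brick5, brick6, amber below 0.02 m/s and horizontal distance between amber_c and foot below 0.012 m and z of amber_c in the frame of foot below 0.076 m and angle between the x axis of amber_c and the x axis of foot, either way round below 0.12 rad and angle between amber_c's own z axis and vertical below 0.15 rad); the robot touches nothing.
It fails at once if the clear pane is displaced by more than 20 mm (distance of clear_c from where it was at the start of the episode above 0.02 m).
It fails at once if a bystander is displaced by more than 40 mm (distance of any of pliers, bead_dish, spool, bench_block, uv_torch from where it was at the start of the episode above 0.04 m).
It fails at once if the amber pane is tipped over (more than 40 degrees) (angle between amber_c's own z axis and vertical above 0.7 rad).
It fails at once if the amber pane is dropped into the foot (falls faster than 0.6 m/s) (horizontal distance between amber_c and foot below 0.04 m and z of amber_c in the frame of foot below 0.11 m and linear speed of amber above 0.6 m/s).
Of brick1, brick2, brick3, brick4, brick5, brick6 only 4 to 6 are there at a start; the rules pass over those that are not, and their reading is None.
At some moment in a run one of brick1, brick2, brick3, brick4, brick5, brick6 may be knocked a few centimetres aside while the robot is not near it.
It also fails if it takes over 210 s, if anything falls off the work surface, if the arm or the gripper's body presses on something with over 40 N, if the wrist force passes 120 N, or if a joint passes its speed limit or range.

## Robot

A 7-joint arm with a two-finger parallel gripper is mounted at the origin on the work surface. World frame = base frame: x ahead of the robot, y to its left, z up, the work surface at z = 0. Lengths are in m, angles in rad, forces in N, time in s.
With the tool pointing down it reaches from about 0.425 to 0.925 m from the base axis. Payload 6.8 kg.
Tool frame: the origin (TCP) lies at the very end of the fingers, on their centre line; the grasp point (between the pads) lies 19 mm behind it; z points along the fingers, y is the line along which they close (so a half turn about z gives the same grasp; the last joint's range is limited). The gripper opens to 85 mm and grips with 20 to 120 N. Pads are 22 mm wide; open, the fingers measure 114 mm over their backs; the gripper's body (76 mm by 85 mm) begins 54 mm behind the grasp point. The pads swing forward as they close: fully open they stand 13 mm farther back than shut.
Start: joints at [-1.403, 0.477, 0.022, 1.555, -0.011, 1.109, -0.083], TCP at [0.184, 0.65, 0.231] pointing down, gripper open.
Joint ranges: [-2.96, 2.96], [-0.34, 2.1], [-1.41, 1.46], [0.24, 2.44], [-1.37, 4.51], [0.17, 1.92], [-2.96, 2.96]. Speed limits (rad/s): [2.39, 2.39, 3.14, 3.14, 3.14, 3.14, 3.14].

## Interface

Orientations are given as a rotation vector (axis times angle).
In Python, from bench import r gives the robot as it stands.
- The arm moves only by the tool play_rows, never from a script. Its argument "targets" is text: rows parted by semicolons, each of 5 numbers parted by spaces: the closure, from -1 (fully open) to 1 (shut), then the shift along the tool's x, y, z in m, then the turn about the tool's z in rad. In form: gripper dx dy dz spin; .... A call has 1 to 8 rows; each row is the pose to reach, as a shift and turn from the pose commanded when the call began, along the tool's axes at that moment; what a row does not reach only later rows make up. A row lasts 1/12 s, in which the tool goes at most 41.7 mm and 7.16 degrees, less where a joint would pass 70% of its speed; a pose out of reach is approached as far as the arm can. A call with a gripper value outside its range is refused whole. The fingers move at their own pace and stop on an object; "squeeze" is the grip in N (left out, the last holds). Time passes only in rows, so rows that repeat a pose let the fingers close. It gives the time, the measured TCP pose, the force, the opening and the grip force at its end, in the units of the state.
- r.get_obs(): the state, without advancing time (a new reading comes with each control period).
- r.grab_frame(name): name is "scene" or "top"; returns the picture (420x560x3 uint8, red, green, blue); there is no depth.
- r.camera_info(name): a dict with "fov_y" (degrees; the focal length in pixels is half the picture's height over the tangent of half this angle, whatever the lens; pixels are square), "cx", "cy" (the principal point, pixels), "position" and "rotation" of the camera in the world. Camera axes: x right, y down, z forward; pixel columns grow to the right and rows downward; lengths in m; the calibration is good to about 2 mm. A picture is of the moment at which its call begins. camera_info takes no time and is no camera call.
- r.hand_in(): hands the job in; it is judged then, once.
The state is a dict: "clock": time; "joints": joint angles; "qvel": joint speeds; "tau": joint torques, N m; "tcp_pos": TCP position; "orientation": TCP orientation; "contact_force": force on the tool from outside, world axes, zero at the start; "moment": the same for the moment, N m; "grip_width": finger opening in m; "gripper_force": force on a finger pad.
Only numpy, scipy, OpenCV 4.12 (cv2) and the standard library are available. Lean on these libraries where they do the work, as an engineer would, in place of code of your own. Each camera call takes 0.05 s, during which the arm holds its last target. There are 200 camera calls.

## Working session

There is one attempt and no reset: what is moved stays moved. The work goes in short steps, Python scripts to look and compute and a tool call to move; the robot and the scene stay as the last step left them, time stands still between calls to the robot, and variables do not carry over. Pictures are saved under pics/ and viewed, at most 14 in all, crops included, and the job is handed in when it is done.

Besides the shell and the picture viewer there is one more tool, called as a command line: name --argument value ..., lists and objects as JSON in quotes. play_rows: Moves the arm, as the interface text tells. Its arguments: {"type":"object","properties":{"targets":{"type":"string"},"squeeze":{"type":"number"}},"required":["targets"]}

```bash
mkdir -p pics; ls; python3 - <<'E'
from bench import r
import cv2
for n in("scene","top"):
    f=r.grab_frame(n); cv2.imwrite(f"pics/{n}0.png",f[:,:,::-1]); print(r.camera_info(n))
print(r.get_obs())
E
```

```text
pics
{'fov_y': 57.30905282589751, 'cx': 276.92143282895694, 'cy': 207.98762539030554, 'position': array([1.3766475 , 0.59599085, 0.83943652]), 'rotation': array([-1.09084482, -2.24364542,  1.13643164])}
{'fov_y': 47.7996159008708, 'cx': 283.1715695827429, 'cy': 213.4742119394705, 'position': array([ 0.30106256, -0.03002357,  1.31006767]), 'rotation': array([-2.15780038,  2.09203719, -0.22666508])}
{'clock': 0.1, 'joints': array([-1.40312141,  0.47771939,  0.02233957,  1.55633397, -0.01152753,
        1.10927988, -0.08308818]), 'qvel': array([ 0.00046888, -0.00072151, -0.00091067, -0.00160207,  0.0022539 ,
        0.00192794, -0.00043266]), 'tau': array([ 4.52587148e-03, -5.97753060e+01,  1.61381710e+00, -2.81954008e+01,
        1.28352555e-02,  4.99904781e-03, -9.47144144e-06]), 'tcp_pos': array([0.18365584, 0.64899489, 0.23042941]), 'orientation': array([-4.31761645e-01, -3.11164823e+00,  2.52508805e-03]), 'contact_force': array([ 0.02188381,  0.02237965, -0.73351079]), 'moment': array([-0.00235943, -0.01509857, -0.02717667]), 'gripper_force': 0.0, 'grip_width': 0.085197984301081}
```

View pics/scene0.png

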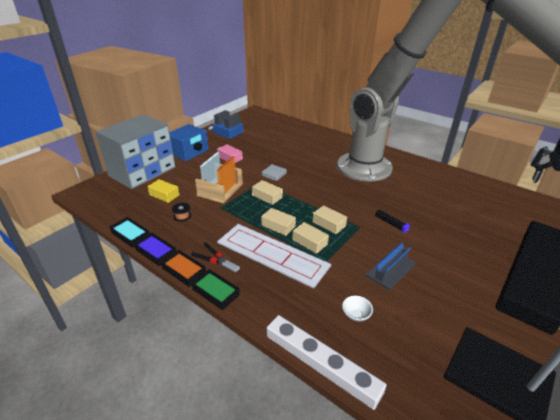

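View pics/top0.png

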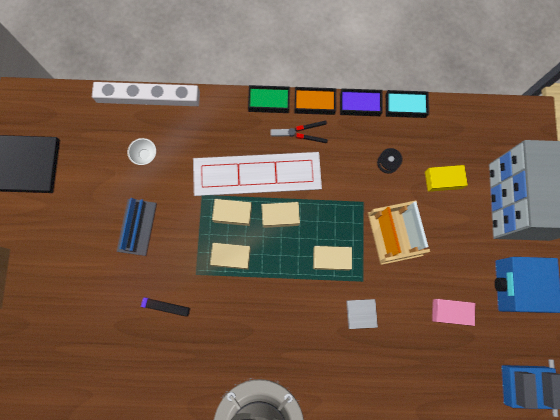

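The top view shows four cream bricks, at about (232,212), (281,215), (230,256) and (332,258). The plate is at (257,173), the foot with blue lips at (135,226), and the rack at (398,232) with amber in the left slot and clear in the right. The scene view agrees.

```bash
cat > h.py <<'E'
from bench import r
import cv2, numpy as np
from scipy.spatial.transform import Rotation as R
def cam(n):
    c=r.camera_info(n); return c, 210/np.tan(np.radians(c['fov_y']/2)), R.from_rotvec(c['rotation']).as_matrix()
def cast(n,px,z):
    c,f,M=cam(n); px=np.atleast_2d(np.asarray(px,float))
    d=np.c_[(px[:,0]-c['cx'])/f,(px[:,1]-c['cy'])/f,np.ones(len(px))]@M.T
    p=c['position']; return (p+d*((z-p[2])/d[:,2])[:,None])[:,:2]
def proj(n,P):
    c,f,M=cam(n); q=(np.atleast_2d(P)-c['position'])@M
    return np.c_[q[:,0]/q[:,2]*f+c['cx'],q[:,1]/q[:,2]*f+c['cy']]
def hsv(im): return cv2.cvtColor(im,cv2.COLOR_RGB2HSV)
def blobs(mask,amin=40):
    cs,_=cv2.findContours(mask.astype(np.uint8),cv2.RETR_EXTERNAL,cv2.CHAIN_APPROX_NONE)
    return sorted([c[:,0,:] for c in cs if cv2.contourArea(c)>amin],key=lambda c:-len(c))
def rect(n,c,z):
    "min-area rectangle of contour cast on plane z: centre, (long, short), yaw of the long side"
    w=cast(n,c,z); (cx,cy),(a,b),t=cv2.minAreaRect((w*1000).astype(np.float32))
    if a<b: a,b,t=b,a,t+90
    return np.array([cx,cy])/1000,(round(a),round(b)),(t+90)%180-90
def cream(im,v=0):
    h=hsv(im); return (h[...,0]>12)&(h[...,0]<26)&(h[...,1]>40)&(h[...,1]<130)&(h[...,2]>max(v,150))
E
python3 - <<'E'
from h import *
for n in("top","scene"):
    im=cv2.imread(f"pics/{n}0.png")[:,:,::-1]; im=np.ascontiguousarray(im); h=hsv(im)
    print(n)
    for y,x in ([(212,232),(224,232),(256,332),(232,395)] if n=="top" else [(190,267),(220,278),(216,330),(196,265)]): print(h[y,x],end=' ')
    for v in(150,220):
        for c in blobs(cream(im,v),60):
            print('cream',v,c.mean(0).round(),*rect(n,c,.042))
    if n=="top": 
        m=(h[...,1]<40)&(h[...,2]>170); m=cv2.morphologyEx(m.astype(np.uint8),cv2.MORPH_CLOSE,np.ones((5,5)))
        for c in blobs(m,500): print('white',c.mean(0).round(),*rect(n,c,.006))
    red=((h[...,0]<8)|(h[...,0]>172))&(h[...,1]>90)&(h[...,2]>100)
    for c in blobs(red,100): print('red',c.mean(0).round(),*rect(n,c,.006))
    for c in blobs((h[...,0]>4)&(h[...,0]<17)&(h[...,1]>200)&(h[...,2]>150),60): print('amber',c.mean(0).round(),*rect(n,c,.128))
    for c in blobs((h[...,0]>100)&(h[...,0]<120)&(h[...,1]>150)&(h[...,2]>60),60): print('blue',c.mean(0).round(),*rect(n,c,.06))
top=cv2.imread("pics/top0.png")
a=cv2.resize(top[190:275,100:180],None,fx=5,fy=5); b=cv2.resize(top[190:275,360:440],None,fx=5,fy=5)
cv2.imwrite("pics/crop0.png",np.hstack([a,b])[:,:800])
E
```

```text
top
[ 21  72 220] [49 49 88] [ 22  72 221] [ 16 255 202] cream 150 [394. 232.] [ 0.51384888 -0.36109741] (153, 140) 13.307326316833496
cream 150 [555. 108.] [ 0.88295813 -0.80865295] (177, 50) -4.88421630859375
cream 150 [333. 257.] [ 0.43911691 -0.18277435] (100, 59) -89.06190073490143
cream 150 [230. 255.] [0.43612006 0.09348244] (101, 59) 86.26290130615234
cream 150 [231. 211.] [0.55687311 0.09477448] (101, 59) 86.23886108398438
cream 150 [280. 213.] [ 0.55433002 -0.03838293] (100, 59) -84.8364930152893
cream 220 [330. 255.] [ 0.43879477 -0.17431448] (78, 57) 89.30361938476562
white [350.  18.] [ 1.19014355 -0.23264847] (243, 174) 66.57189178466797
white [257. 173.] [0.67606311 0.03161263] (361, 111) -84.96307563781738
white [144.  91.] [0.91481848 0.37152097] (306, 49) -89.99251463543624
white [415. 225.] [ 0.54068811 -0.4135155 ] (131, 48) 13.25166130065918
white [362. 314.] [ 0.29264255 -0.26725873] (73, 72) 4.634768962860107
white [141. 151.] [0.73041333 0.36382214] (79, 79) 47.273616790771484
amber [393. 229.] [ 0.50502094 -0.32620493] (118, 8) 12.74567699432373
blue [525. 28
[... 1878 characters left out ...]
596 -0.32066998] (147, 39) 69.88600158691406
cream 150 [524.  47.] [-2.51681079  0.14850276] (312, 193) 6.339775085449219
cream 150 [456. 158.] [-0.25265903  0.29702023] (169, 33) 10.240099906921387
amber [184. 267.] [ 0.96198529 -0.0389119 ] (84, 45) -88.75774419307709
amber [227. 174.] [ 0.55690125 -0.27421896] (219, 54) 43.23340606689453
blue [ 23. 100.] [ 0.47734995 -2.07711914] (1786, 259) 68.23580932617188
blue [188. 142.] [ 0.37536774 -0.68708282] (344, 161) 54.99656295776367
blue [227. 129.] [ 0.18631021 -0.63053198] (163, 135) 48.24017333984375
blue [389. 257.] [0.5205553  0.34827109] (140, 15) -7.103424072265625
blue [  8. 241.] [ 1.18214233 -0.60329413] (137, 14) 89.01596069335938
```

View pics/crop0.png

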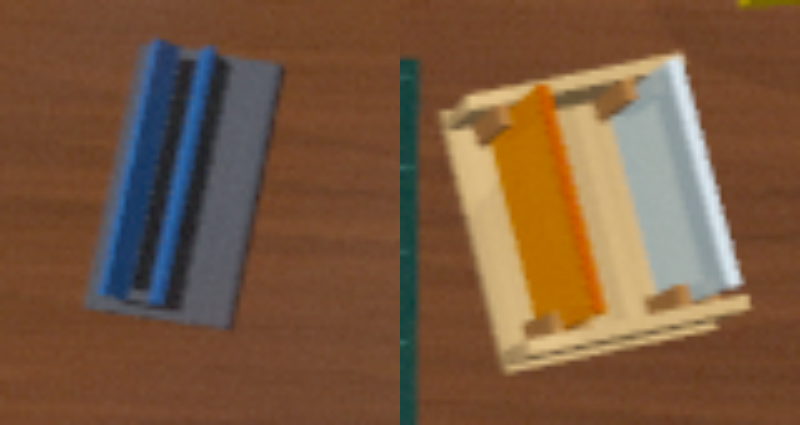

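The bricks measure 100x59 mm and the plate 361x111 mm, which matches the given sizes. In the crop, the foot's slot runs between the two blue lips and the amber top edge is clearly separate.

```bash
cat >> h.py <<'E'
def go(x,y,z,along=None):
    "shift in tool axes from the measured pose to (x,y,z), tool y square to the direction 'along' (deg, world)"
    o=r.get_obs(); M=R.from_rotvec(o['orientation']).as_matrix()
    d=M.T@(np.array([x,y,z])-o['tcp_pos']); ya=np.degrees(np.arctan2(M[1,1],M[0,1])); s=0
    if along is not None: s=-(((along-90-ya)+90)%180-90)
    print('tcp',o['tcp_pos'].round(4),'tooly',round(ya,2),'F',o['contact_force'].round(1),'| d',d.round(4),'spin',round(np.radians(s),4),'tilt',M[2,2].round(5))
T=np.array([.6761,.0316]); TU=np.array([np.cos(np.radians(95.04)),np.sin(np.radians(95.04))])
def place(k): return T+k*.106*TU
def bricks():
    im=r.grab_frame("top")
    for c in blobs(cream(im),150):
        p,s,t=rect("top",c,.042)
        if .35<p[0]<.78 and -.3<p[1]<.25: print('brick',p.round(4),s,round(t%180,1))
E
python3 -c "
from h import *
go(.557,.095,.2,86.24)"
```

```text
tcp [0.1837 0.649  0.2304] tooly 74.2 F [ 0.   0.  -0.7] | d [-0.5101 -0.4314  0.0312] spin 1.3607 tilt -1.0
```

play_rows --targets "-1 -0.51 -0.431 0.03 1.36;-1 -0.51 -0.431 0.03 1.36;-1 -0.51 -0.431 0.03 1.36;-1 -0.51 -0.431 0.03 1.36;-1 -0.51 -0.431 0.03 1.36;-1 -0.51 -0.431 0.03 1.36;-1 -0.51 -0.431 0.03 1.36;-1 -0.51 -0.431 0.03 1.36"

```text
clock: 0.77
tcp_pos: [0.3705, 0.3714, 0.2161]
orientation: [-1.878, -2.518, 0.0]
contact_force: [0.7, 0.9, -0.1]
grip_width: 0.0852
gripper_force: 0.0
```

```bash
python3 -c "
from h import *
go(.557,.095,.2,86.24)"
```

```text
tcp [0.3705 0.3714 0.2161] tooly 16.56 F [ 0.7  0.9 -0.1] | d [-0.3181  0.1     0.0161] spin 0.3546 tilt -1.0
```

play_rows --targets "-1 -0.318 0.1 0.016 0.355;-1 -0.318 0.1 0.016 0.355;-1 -0.318 0.1 0.016 0.355;-1 -0.318 0.1 0.016 0.355;-1 -0.318 0.1 0.016 0.355;-1 -0.318 0.1 0.016 0.355;-1 -0.318 0.1 0.016 0.355;-1 -0.318 0.1 0.016 0.355"

```text
clock: 1.43
tcp_pos: [0.5584, 0.0968, 0.2001]
orientation: [-2.286, -2.154, 0.0]
contact_force: [0.2, 1.1, -0.4]
grip_width: 0.0848
gripper_force: 0.0
```

```bash
python3 -c "
from h import *
bricks()
go(.557,.095,.006,86.24)
cv2.imwrite('pics/s1.png',r.grab_frame('scene')[:,:,::-1])"
```

```text
brick [ 0.4391 -0.1828] (100, 59) 90.9
brick [ 0.5544 -0.0384] (101, 59) 95.3
brick [0.435  0.0747] (63, 59) 86.6
brick [0.5556 0.076 ] (62, 59) 86.2
tcp [0.5626 0.0872 0.2006] tooly -4.01 F [ 4.6 -5.8  1.7] | d [ 0.0083 -0.007   0.1945] spin -0.0043 tilt -0.99998
```

View pics/s1.png

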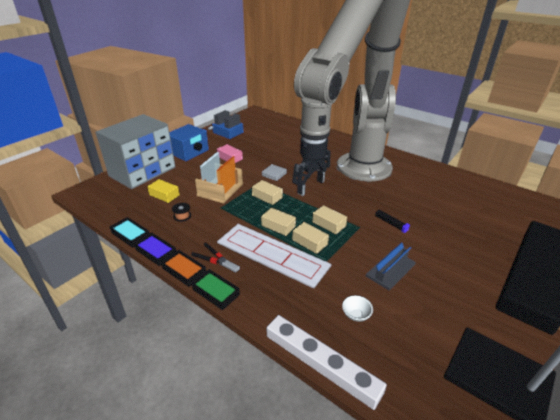

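The gripper is now above brick B3, at about (310,237), and nothing has been disturbed.

play_rows --targets "-1 0 0 0.04 0;-1 0 0 0.08 0;-1 0 0 0.11 0;-1 0 0 0.11 0;-1 0 0 0.11 0;-1 0 0 0.11 0"

```text
clock: 2.03
tcp_pos: [0.5589, 0.0988, 0.0919]
orientation: [2.286, 2.153, 0.002]
contact_force: [1.1, -0.3, 0.6]
grip_width: 0.0854
gripper_force: 0.0
```

```bash
python3 -c "
from h import *
go(.557,.095,.006,86.24)"
```

```text
tcp [0.5589 0.0988 0.0919] tooly -3.44 F [ 1.1 -0.3  0.6] | d [-0.004  -0.0018  0.0859] spin 0.0056 tilt -1.0
```

play_rows --targets "-1 -0.004 -0.002 0.03 0.005;-1 -0.004 -0.002 0.06 0.005;-1 -0.004 -0.002 0.085 0.005;-1 -0.004 -0.002 0.085 0.005;1 -0.004 -0.002 0.085 0.005;1 -0.004 -0.002 0.085 0.005;1 -0.004 -0.002 0.085 0.005;1 -0.004 -0.002 0.085 0.005" --squeeze 60

```text
clock: 2.7
tcp_pos: [0.5578, 0.0951, 0.0082]
orientation: [2.291, 2.147, 0.007]
contact_force: [-0.6, -0.4, 6.8]
grip_width: 0.059
gripper_force: 65.7
```

play_rows --targets "1 0 0 0 0;1 0 0 -0.03 0;1 0 0 -0.065 0;1 0 0 -0.1 0;1 0 0 -0.12 0;1 0 0 -0.12 0;1 0 0 -0.12 0;1 0 0 -0.12 0"

```text
clock: 3.37
tcp_pos: [0.5552, 0.095, 0.1255]
orientation: [-2.292, -2.148, -0.001]
contact_force: [-0.2, -0.8, -1.4]
grip_width: 0.0591
gripper_force: 66.1
```

```bash
python3 -c "
from h import *
bricks(); print(r.get_obs()['grip_width'])
go(*place(1.01),.12,95.04)"
```

```text
brick [ 0.4388 -0.1824] (100, 59) 90.1
brick [ 0.5544 -0.0384] (101, 59) 95.3
brick [0.4352 0.0799] (73, 59) 86.1
brick [0.5785 0.0737] (65, 44) 175.4
0.059048136205090876
tcp [0.5548 0.0947 0.1248] tooly -3.71 F [ 0.6 -0.7 -1.3] | d [0.0507 0.1089 0.0046] spin -0.1527 tilt -1.0
```

play_rows --targets "1 0.0165 0.036 0 -0.05;1 0.033 0.072 0 -0.1;1 0.051 0.109 0 -0.153;1 0.051 0.109 0 -0.153;1 0.051 0.109 0 -0.153;1 0.051 0.109 0.03 -0.153;1 0.051 0.109 0.05 -0.153;1 0.051 0.109 0.05 -0.153"

```text
clock: 4.08
tcp_pos: [0.6626, 0.1372, 0.0697]
orientation: [-2.119, -2.312, 0.014]
contact_force: [-1.2, -0.1, -2.5]
grip_width: 0.0591
gripper_force: 66.1
```

play_rows --targets "1 0 0 0 0;1 0 0 0 0"

```text
clock: 4.25
tcp_pos: [0.6677, 0.138, 0.076]
orientation: [2.122, 2.316, -0.0]
contact_force: [0.4, 1.1, -1.8]
grip_width: 0.0589
gripper_force: 66.1
```

```bash
python3 -c "
from h import *
go(*place(1.01),.0125,95.04)"
```

```text
tcp [0.6677 0.138  0.076 ] tooly 5.0 F [ 0.4  1.1 -1.8] | d [ 0.0004 -0.001   0.0635] spin -0.0007 tilt -1.0
```

play_rows --targets "1 0 -0.001 0.03 0;1 0 -0.001 0.05 0;1 0 -0.001 0.06 0;1 0 -0.001 0.0635 0;1 0 -0.001 0.0635 0;1 0 -0.001 0.0635 0;1 0 -0.001 0.0635 0;-1 0 -0.001 0.0635 0"

```text
clock: 4.92
tcp_pos: [0.6677, 0.1386, 0.013]
orientation: [2.121, 2.316, 0.003]
contact_force: [-1.0, -0.4, -0.3]
grip_width: 0.0691
gripper_force: 0.0
```

play_rows --targets "-1 0 0 0 0;-1 0 0 0 0;-1 0 0 0 0;-1 0 0 -0.03 0;-1 0 0 -0.07 0;-1 0 0 -0.11 0;-1 0 0 -0.13 0;-1 0 0 -0.13 0"

```text
clock: 5.58
tcp_pos: [0.6704, 0.1386, 0.1482]
orientation: [2.119, 2.312, 0.013]
contact_force: [0.7, -0.7, 0.5]
grip_width: 0.0854
gripper_force: 0.0
```

```bash
python3 -c "
from h import *
bricks()
go(.5544,-.0384,.1,95.2)"
```

```text
brick [ 0.4391 -0.1828] (100, 59) 90.9
brick [0.4361 0.0935] (101, 59) 86.3
brick [ 0.5544 -0.0384] (101, 59) 95.3
brick [0.6689 0.1313] (86, 59) 95.7
tcp [0.6688 0.1387 0.1452] tooly 5.03 F [-0.1  0.2 -0.2] | d [-0.1664 -0.1297  0.0442] spin -0.0029 tilt -0.99998
```

play_rows --targets "-1 -0.028 -0.021 0 0;-1 -0.056 -0.043 0 0;-1 -0.083 -0.065 0 0;-1 -0.11 -0.086 0.02 0;-1 -0.14 -0.108 0.03 0;-1 -0.166 -0.13 0.044 0;-1 -0.166 -0.13 0.044 0;-1 -0.166 -0.13 0.044 0"

```text
clock: 6.3
tcp_pos: [0.5491, -0.0406, 0.0962]
orientation: [-2.125, -2.31, 0.005]
contact_force: [-0.0, 0.3, 0.3]
grip_width: 0.0853
gripper_force: 0.0
```

play_rows --targets "-1 0 0 0 0;-1 0 0 0 0;-1 0 0 0 0"

```text
clock: 6.55
tcp_pos: [0.5527, -0.0369, 0.0979]
orientation: [2.119, 2.319, 0.001]
contact_force: [-0.4, 0.2, -0.5]
grip_width: 0.0851
gripper_force: 0.0
```

```bash
python3 -c "
from h import *
bricks()
go(.5544,-.0384,.006,95.2)"
```

```text
brick [ 0.4391 -0.1828] (100, 59) 90.9
brick [0.6684 0.1378] (99, 59) 95.2
tcp [ 0.5526 -0.0371  0.0979] tooly 5.16 F [-0.2 -0.9  0.2] | d [-0.0015  0.0016  0.0919] spin -0.0006 tilt -1.0
```

play_rows --targets "-1 -0.0015 0.0015 0.03 0;-1 -0.0015 0.0015 0.065 0;-1 -0.0015 0.0015 0.092 0;-1 -0.0015 0.0015 0.092 0;1 -0.0015 0.0015 0.092 0;1 -0.0015 0.0015 0.092 0;1 -0.0015 0.0015 0.092 0;1 -0.0015 0.0015 0.092 0"

```text
clock: 7.27
tcp_pos: [0.555, -0.0397, 0.0077]
orientation: [2.12, 2.315, 0.004]
contact_force: [0.1, -1.3, 3.9]
grip_width: 0.0593
gripper_force: 65.7
```

play_rows --targets "1 0 0 0 0;1 0 0 -0.03 0;1 0 0 -0.065 0;1 0 0 -0.1 0;1 0 0 -0.12 0;1 0 0 -0.12 0;1 0 0 -0.12 0;1 0 0 -0.12 0"

```text
clock: 7.93
tcp_pos: [0.5527, -0.0394, 0.1253]
orientation: [-2.121, -2.317, 0.001]
contact_force: [0.1, 0.5, -2.6]
grip_width: 0.0593
gripper_force: 66.2
```

```bash
python3 -c "
from h import *
print(r.get_obs()['grip_width'])
go(*place(0),.075,95.04)"
```

```text
0.05928306413661061
tcp [ 0.5527 -0.0394  0.1253] tooly 5.06 F [ 0.1  0.5 -2.6] | d [0.0598 0.1292 0.0502] spin 0.0004 tilt -1.0
```

play_rows --targets "1 0.017 0.036 0 0;1 0.034 0.072 0 0;1 0.0505 0.108 0 0;1 0.0585 0.129 0 0;1 0.0585 0.129 0 0;1 0.0585 0.129 0 0;1 0.0585 0.129 0.03 0;1 0.0585 0.129 0.05 0"

```text
clock: 8.6
tcp_pos: [0.6752, 0.0285, 0.0739]
orientation: [-2.123, -2.315, 0.003]
contact_force: [-1.1, 0.8, -2.5]
grip_width: 0.0592
gripper_force: 66.2
```

play_rows --targets "1 0 0 0 0;1 0 0 0 0;1 0 0 0 0;1 0 0 0 0"

```text
clock: 8.93
tcp_pos: [0.6775, 0.0293, 0.0774]
orientation: [2.121, 2.315, 0.002]
contact_force: [-0.3, -0.9, -2.6]
grip_width: 0.0592
gripper_force: 65.9
```

```bash
python3 -c "
from h import *
go(*place(-0.012),.0125,95.04)"
```

```text
tcp [0.6775 0.0293 0.0774] tooly 5.0 F [-0.3 -0.9 -2.6] | d [ 0.0011 -0.0014  0.0649] spin -0.0007 tilt -1.0
```

play_rows --targets "1 0.001 -0.001 0.03 0;1 0.001 -0.001 0.05 0;1 0.001 -0.001 0.06 0;1 0.001 -0.001 0.065 0;1 0.001 -0.001 0.065 0;1 0.001 -0.001 0.065 0;1 0.001 -0.001 0.065 0;-1 0.001 -0.001 0.065 0"

```text
clock: 9.6
tcp_pos: [0.6766, 0.0307, 0.0118]
orientation: [2.121, 2.316, 0.002]
contact_force: [0.6, 0.2, -0.3]
grip_width: 0.0698
gripper_force: 0.0
```

play_rows --targets "-1 0 0 0 0;-1 0 0 0 0;-1 0 0 0 0;-1 0 0 -0.03 0;-1 0 0 -0.07 0;-1 0 0 -0.09 0;-1 0 0 -0.09 0;-1 0 0 -0.09 0"

```text
clock: 10.27
tcp_pos: [0.6768, 0.0308, 0.1025]
orientation: [2.12, 2.316, 0.004]
contact_force: [-0.6, -0.4, -0.6]
grip_width: 0.0856
gripper_force: 0.0
```

```bash
python3 -c "
from h import *
bricks()
go(.4391,-.1828,.1,90.9)"
```

```text
brick [ 0.4391 -0.1828] (100, 59) 90.9
brick [0.4348 0.0743] (62, 59) 86.2
brick [0.6798 0.0019] (58, 41) 7.3
tcp [0.6756 0.031  0.1009] tooly 5.05 F [-0.6  0.3 -0.8] | d [-0.1922 -0.2544  0.0007] spin 0.0724 tilt -1.0
```

play_rows --targets "-1 -0.192 -0.254 0 0.072;-1 -0.192 -0.254 0 0.072;-1 -0.192 -0.254 0 0.072;-1 -0.192 -0.254 0 0.072;-1 -0.192 -0.254 0 0.072;-1 -0.192 -0.254 0 0.072;-1 -0.192 -0.254 0 0.072;-1 -0.192 -0.254 0 0.072"

```text
clock: 10.98
tcp_pos: [0.4347, -0.1848, 0.0996]
orientation: [-2.205, -2.233, 0.004]
contact_force: [0.1, -0.1, -0.3]
grip_width: 0.0854
gripper_force: 0.0
```

play_rows --targets "-1 0 0 0 0;-1 0 0 0 0;-1 0 0 0 0;-1 0 0 0 0;-1 0 0 0 0"

```text
clock: 11.4
tcp_pos: [0.4405, -0.1817, 0.1005]
orientation: [-2.201, -2.242, 0.0]
contact_force: [0.2, -0.5, -0.4]
grip_width: 0.0852
gripper_force: 0.0
```

```bash
python3 -c "
from h import *
bricks()
go(.4391,-.1828,.006,90.9)"
```

```text
brick [0.4361 0.0935] (101, 59) 86.3
brick [0.6684 0.1379] (99, 59) 95.2
brick [0.6771 0.032 ] (100, 59) 95.3
tcp [ 0.4404 -0.1818  0.1005] tooly 1.04 F [-0.  -0.1 -0.6] | d [-0.0009 -0.0013  0.0945] spin 0.0025 tilt -1.0
```

play_rows --targets "-1 -0.001 -0.001 0.03 0;-1 -0.001 -0.001 0.065 0;-1 -0.001 -0.001 0.094 0;-1 -0.001 -0.001 0.094 0;1 -0.001 -0.001 0.094 0;1 -0.001 -0.001 0.094 0;1 -0.001 -0.001 0.094 0;1 -0.001 -0.001 0.094 0"

```text
clock: 12.12
tcp_pos: [0.4399, -0.184, 0.0085]
orientation: [2.202, 2.237, 0.003]
contact_force: [0.1, -0.0, -0.9]
grip_width: 0.0592
gripper_force: 64.4
```

play_rows --targets "1 0 0 0 0;1 0 0 -0.03 0;1 0 0 -0.065 0;1 0 0 -0.1 0;1 0 0 -0.12 0;1 0 0 -0.12 0;1 0 0 -0.12 0;1 0 0 -0.12 0"

```text
clock: 12.78
tcp_pos: [0.4381, -0.1832, 0.1264]
orientation: [-2.202, -2.239, -0.0]
contact_force: [0.3, -0.3, -2.0]
grip_width: 0.0589
gripper_force: 66.2
```

```bash
python3 -c "
from h import *
print(r.get_obs()['grip_width'])
go(*place(-1.01),.1,95.04)"
```

```text
0.05891666541146012
tcp [ 0.4381 -0.1832  0.1264] tooly 0.95 F [ 0.3 -0.3 -2. ] | d [0.1041 0.2492 0.0263] spin -0.0714 tilt -1.0
```

play_rows --targets "1 0.104 0.249 0 -0.0715;1 0.104 0.249 0 -0.0715;1 0.104 0.249 0 -0.0715;1 0.104 0.249 0 -0.0715;1 0.104 0.249 0 -0.0715;1 0.104 0.249 0 -0.0715;1 0.104 0.249 0 -0.0715;1 0.104 0.249 0 -0.0715"

```text
clock: 13.45
tcp_pos: [0.6892, -0.0709, 0.1236]
orientation: [-2.114, -2.322, -0.001]
contact_force: [-0.1, 0.1, -1.9]
grip_width: 0.0596
gripper_force: 66.0
```

play_rows --targets "1 0 0 0 0;1 0 0 0.03 0;1 0 0 0.05 0;1 0 0 0.05 0;1 0 0 0.05 0;1 0 0 0.05 0;1 0 0 0.05 0"

```text
clock: 14.03
tcp_pos: [0.6866, -0.0766, 0.0784]
orientation: [2.122, 2.314, 0.002]
contact_force: [0.6, 0.1, -1.5]
grip_width: 0.0592
gripper_force: 66.0
```

```bash
python3 -c "
from h import *
go(*place(-1.01),.0128,95.04)"
```

```text
tcp [ 0.6866 -0.0766  0.0784] tooly 4.97 F [ 0.6  0.1 -1.5] | d [ 0.0017 -0.001   0.0656] spin -0.0013 tilt -1.0
```

play_rows --targets "1 0.001 -0.001 0.03 0;1 0.001 -0.001 0.05 0;1 0.001 -0.001 0.06 0;1 0.001 -0.001 0.0655 0;1 0.001 -0.001 0.0655 0;1 0.001 -0.001 0.0655 0;1 0.001 -0.001 0.0655 0;-1 0.001 -0.001 0.0655 0"

```text
clock: 14.7
tcp_pos: [0.6857, -0.0751, 0.0123]
orientation: [2.121, 2.315, 0.002]
contact_force: [-0.6, -0.2, -0.7]
grip_width: 0.0699
gripper_force: 0.0
```

play_rows --targets "-1 0 0 0 0;-1 0 0 0 0;-1 0 0 0 0;-1 0 0 -0.03 0;-1 0 0 -0.07 0;-1 0 0 -0.09 0;-1 0 0 -0.09 0;-1 0 0 -0.09 0"

```text
clock: 15.37
tcp_pos: [0.6859, -0.0751, 0.103]
orientation: [2.121, 2.315, 0.003]
contact_force: [-1.0, 0.3, -0.5]
grip_width: 0.0855
gripper_force: 0.0
```

```bash
python3 -c "
from h import *
bricks()
go(.4361,.0935,.1,86.25)"
```

```text
brick [0.6685 0.1379] (99, 59) 95.3
tcp [ 0.6847 -0.0747  0.1013] tooly 5.02 F [ 0.4  0.  -0.4] | d [ 0.1893 -0.2329  0.0013] spin 0.1531 tilt -1.0
```

play_rows --targets "-1 0.189 -0.233 0 0.153;-1 0.189 -0.233 0 0.153;-1 0.189 -0.233 0 0.153;-1 0.189 -0.233 0 0.153;-1 0.189 -0.233 0 0.153;-1 0.189 -0.233 0 0.153;-1 0.189 -0.233 0 0.153;-1 0.189 -0.233 0 0.153"

```text
clock: 16.08
tcp_pos: [0.4287, 0.0958, 0.0993]
orientation: [-2.283, -2.15, 0.01]
contact_force: [-0.4, -0.9, -0.6]
grip_width: 0.0857
gripper_force: 0.0
```

play_rows --targets "-1 0 0 0 0;-1 0 0 0 0;-1 0 0 0 0;-1 0 0 0 0;-1 0 0 0 0"

```text
clock: 16.5
tcp_pos: [0.4372, 0.092, 0.1013]
orientation: [2.295, 2.145, -0.0]
contact_force: [0.2, 0.2, 0.6]
grip_width: 0.0858
gripper_force: 0.0
```

```bash
python3 -c "
from h import *
bricks()
go(.4361,.0935,.006,86.25)
cv2.imwrite('pics/t2.png',np.vstack([r.grab_frame('top')[60:330],r.grab_frame('scene')[130:330]])[:,:,::-1])"
```

```text
brick [0.6684 0.1378] (99, 59) 95.2
brick [0.6771 0.0318] (100, 59) 95.3
brick [ 0.6863 -0.0742] (99, 59) 94.2
brick [0.4342 0.0642] (59, 43) 174.7
tcp [0.437  0.0921 0.1013] tooly -3.86 F [ 0.1 -0.5  0.1] | d [ 0.0014 -0.0011  0.0953] spin -0.0019 tilt -1.0
```

View pics/t2.png

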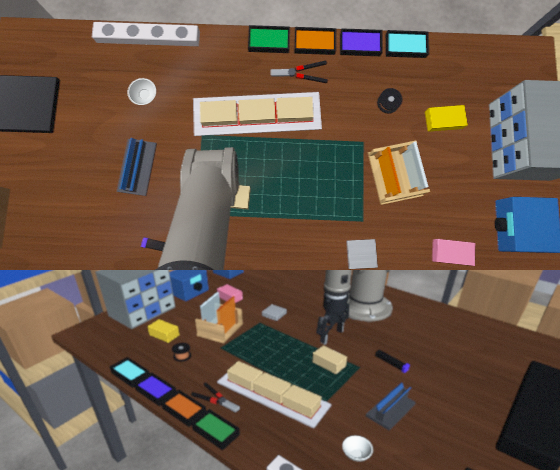

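The three lower bricks sit in the outlines, at (220,112), (257,110) and (295,108). The last brick, partly hidden by the arm, is where it was.

play_rows --targets "-1 0.001 -0.001 0.03 0;-1 0.001 -0.001 0.065 0;-1 0.001 -0.001 0.095 0;-1 0.001 -0.001 0.095 0;1 0.001 -0.001 0.095 0;1 0.001 -0.001 0.095 0;1 0.001 -0.001 0.095 0;1 0.001 -0.001 0.095 0"

```text
clock: 17.32
tcp_pos: [0.4365, 0.0944, 0.008]
orientation: [2.292, 2.147, 0.005]
contact_force: [-0.6, -0.5, -1.7]
grip_width: 0.0591
gripper_force: 64.6
```

play_rows --targets "1 0 0 0 0;1 0 0 -0.03 0;1 0 0 -0.065 0;1 0 0 -0.1 0;1 0 0 -0.14 0;1 0 0 -0.14 0;1 0 0 -0.14 0;1 0 0 -0.14 0"

```text
clock: 17.98
tcp_pos: [0.4348, 0.0944, 0.1465]
orientation: [-2.292, -2.148, -0.002]
contact_force: [0.6, 0.2, -2.2]
grip_width: 0.0593
gripper_force: 66.4
```

```bash
python3 -c "
from h import *
print(r.get_obs()['grip_width'])
go(*place(0.5),.145,95.04)"
```

```text
0.05934379151450609
tcp [0.4348 0.0944 0.1465] tooly -3.71 F [ 0.6  0.2 -2.2] | d [0.0053 0.2368 0.0016] spin -0.1528 tilt -1.0
```

play_rows --targets "1 0.005 0.237 0 -0.153;1 0.005 0.237 0 -0.153;1 0.005 0.237 0 -0.153;1 0.005 0.237 0 -0.153;1 0.005 0.237 0 -0.153;1 0.005 0.237 0 -0.153;1 0.005 0.237 0 -0.153;1 0.005 0.237 0 -0.153"

```text
clock: 18.65
tcp_pos: [0.6718, 0.0825, 0.1432]
orientation: [-2.122, -2.314, 0.006]
contact_force: [-0.5, 0.3, -1.8]
grip_width: 0.0594
gripper_force: 66.3
```

play_rows --targets "1 0 0 0 0;1 0 0 0.03 0;1 0 0 0.05 0;1 0 0 0.05 0;1 0 0 0.05 0;1 0 0 0.05 0;1 0 0 0.05 0"

```text
clock: 19.23
tcp_pos: [0.6728, 0.0836, 0.098]
orientation: [2.121, 2.316, 0.003]
contact_force: [-0.0, -0.2, -0.8]
grip_width: 0.059
gripper_force: 66.2
```

```bash
python3 -c "
from h import *
go(*place(0.5),.0527,95.04)"
```

```text
tcp [0.6728 0.0836 0.098 ] tooly 5.01 F [-0.  -0.2 -0.8] | d [ 0.0009 -0.0014  0.0453] spin -0.0005 tilt -1.0
```

play_rows --targets "1 0.001 -0.001 0.02 0;1 0.001 -0.001 0.035 0;1 0.001 -0.001 0.042 0;1 0.001 -0.001 0.045 0;1 0.001 -0.001 0.045 0;1 0.001 -0.001 0.045 0;1 0.001 -0.001 0.045 0;-1 0.001 -0.001 0.045 0"

```text
clock: 19.9
tcp_pos: [0.6715, 0.0844, 0.0517]
orientation: [2.122, 2.316, 0.001]
contact_force: [0.2, 0.3, 0.8]
grip_width: 0.0698
gripper_force: 0.0
```

play_rows --targets "-1 0 0 0 0;-1 0 0 0 0;-1 0 0 0 0;-1 0 0 -0.03 0;-1 0 0 -0.07 0;-1 0 0 -0.11 0;-1 0 0 -0.15 0;-1 0 0 -0.15 0"

```text
clock: 20.57
tcp_pos: [0.6759, 0.0839, 0.2105]
orientation: [2.117, 2.309, 0.017]
contact_force: [2.1, -0.2, 1.1]
grip_width: 0.0855
gripper_force: 0.0
```

```bash
python3 -c "
from h import *
bricks()
go(.505,-.326,.2,12.75)"
```

```text
brick [0.6837 0.0485] (136, 69) 88.1
brick [ 0.6863 -0.0745] (100, 59) 94.2
tcp [0.6742 0.0841 0.2066] tooly 4.99 F [-0.2 -0.7  0.8] | d [-0.3939 -0.2043  0.0043] spin 1.4353 tilt -0.99995
```

play_rows --targets "0 -0.394 -0.204 0 1.435;0 -0.394 -0.204 0 1.435;0 -0.394 -0.204 0 1.435;0 -0.394 -0.204 0 1.435;0 -0.394 -0.204 0 1.435;0 -0.394 -0.204 0 1.435;0 -0.394 -0.204 0 1.435;0 -0.394 -0.204 0 1.435"

```text
clock: 21.28
tcp_pos: [0.5427, -0.2252, 0.2005]
orientation: [-2.975, -1.006, 0.001]
contact_force: [1.1, -0.0, 0.6]
grip_width: 0.0425
gripper_force: 0.0
```

```bash
python3 -c "
from h import *
bricks()
go(.505,-.326,.2,12.75)
print(r.get_obs()['grip_width'])
im=r.grab_frame('scene'); cv2.imwrite('pics/s3.png',np.hstack([cv2.resize(im[140:215,185:260,::-1],(400,400)),cv2.resize(im[225:300,352:427,::-1],(400,400))]))"
```

```text
brick [0.6792 0.0853] (206, 72) 94.9
brick [ 0.6863 -0.0745] (100, 59) 94.2
tcp [ 0.5377 -0.2348  0.2014] tooly -53.7 F [-3.4 -6.8  1.5] | d [-0.0803  0.0541  0.002 ] spin 0.4111 tilt -0.99998
0.04276994673698129
```

View pics/s3.png

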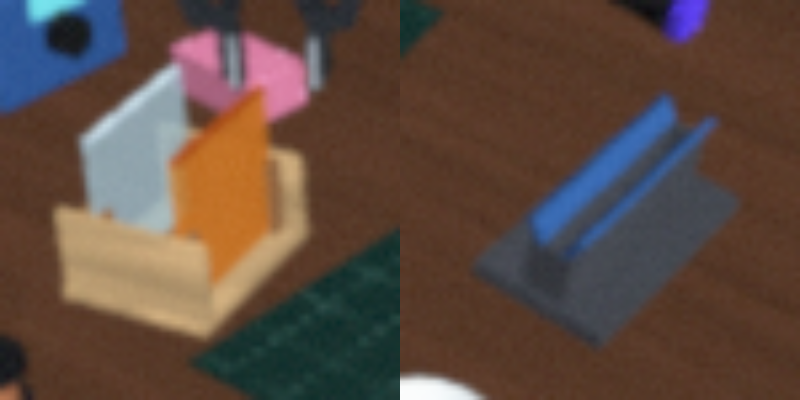

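```bash
python3 -c "
from h import *
s=lambda x,y,x0,y0:(x0+x*75/400,y0+y*75/400)
e=cast('scene',[s(170,162,185,140),s(265,90,185,140)],.128); print('amber top',e,e.mean(0),np.linalg.norm(e[0]-e[1]))
for nm,a,b in(('right',(532,215),(668,95)),('left',(564,252),(716,120))):
    f=cast('scene',[s(*(a[0]-400,a[1]),352,225),s(b[0]-400,b[1],352,225)],.06); print(nm,f.round(4).tolist(),f.mean(0).round(4),np.linalg.norm(f[0]-f[1]))
# top crop: scale 5, offsets (100,190)
t=lambda x,y:(100+x/5,190+y/5)
for nm,a,b in(('right top',(211,46),(160,304)),('right inner',(201,46),(150,304)),('left outer',(150,42),(100,294))):
    f=cast('top',[t(*a),t(*b)],.06); print(nm,f.round(4).tolist(),f.mean(0).round(4))
for nm,a,b in (('amber',(144,86),(202,310)),):
    f=cast('top',[(360+a[0]/5,190+a[1]/5),(360+b[0]/5,190+b[1]/5)],.128); print(nm,f.round(4).tolist(),f.mean(0).round(4))
f=cast('top',[t(140,45),t(282,62),t(232,327),t(87,305)],.006);print('foot base',f.round(4).tolist(),f.mean(0).round(4))
"
```

```text
amber top [[ 0.56447516 -0.3144348 ]
 [ 0.45072654 -0.33318381]] [ 0.50760085 -0.3238093 ] 0.11528345155853591
right [[0.5797, 0.3353], [0.4427, 0.3529]] [0.5112 0.3441] 0.13805467315500622
left [[0.5943, 0.3608], [0.4461, 0.3829]] [0.5202 0.3719] 0.14977882502967596
right top [[0.5771, 0.3339], [0.4372, 0.3485]] [0.5071 0.3412]
right inner [[0.5769, 0.3392], [0.437, 0.3537]] [0.5069 0.3465]
left outer [[0.5782, 0.3667], [0.4415, 0.3804]] [0.5098 0.3735]
amber [[0.5621, -0.3155], [0.4478, -0.3431]] [ 0.5049 -0.3293]
foot base [[0.5882, 0.3893], [0.5811, 0.3092], [0.4316, 0.3244], [0.4412, 0.4046]] [0.5106 0.3569]
```

play_rows --targets "0 -0.08 0.054 0 0.41;0 -0.08 0.054 0 0.41;0 -0.08 0.054 0 0.41;0 -0.08 0.054 0 0.41;0 -0.08 0.054 0 0.41;0 -0.08 0.054 0 0.41;0 -0.08 0.054 0 0.41;0 -0.08 0.054 0 0.41"

```text
clock: 22.05
tcp_pos: [0.5145, -0.3144, 0.201]
orientation: [-3.116, -0.393, 0.0]
contact_force: [0.4, 0.8, 0.1]
grip_width: 0.0428
gripper_force: 0.0
```

The crop shows the amber pane's top edge running from (170,162) to (265,90), and the foot's mouth lies between its two blue lips. Both views agree within a few mm: amber at about (0.506,-0.326), foot at about (0.509,0.3575).

play_rows --targets "0 0 0 0 0;0 0 0 0 0;0 0 0 0 0"

```text
clock: 22.3
tcp_pos: [0.5141, -0.3152, 0.2014]
orientation: [-3.117, -0.39, -0.0]
contact_force: [1.2, -0.6, 0.7]
grip_width: 0.0423
gripper_force: 0.0
```

```bash
python3 -c "
from h import *
bricks()
im=r.grab_frame('top');h=hsv(im)
for c in blobs((h[...,0]>4)&(h[...,0]<17)&(h[...,1]>200)&(h[...,2]>150),60): print('amber',c.mean(0).round(),*rect('top',c,.128))
go(.5055,-.326,.15,12.75)"
```

```text
brick [0.6792 0.0853] (206, 72) 94.8
brick [ 0.6863 -0.0742] (99, 59) 94.2
tcp [ 0.5141 -0.3153  0.2014] tooly -75.75 F [0.2 0.2 0.4] | d [-0.0109  0.0083  0.0514] spin 0.0262 tilt -1.0
```

play_rows --targets "0 -0.011 0.008 0 0.026;0 -0.011 0.008 0.02 0.026;0 -0.011 0.008 0.035 0.026;0 -0.011 0.008 0.035 0.026;0 -0.011 0.008 0.035 0.026;0 -0.011 0.008 0.035 0.026"

```text
clock: 22.9
tcp_pos: [0.5052, -0.3268, 0.1672]
orientation: [3.122, 0.347, 0.001]
contact_force: [-0.3, -0.1, -0.0]
grip_width: 0.0428
gripper_force: 0.0
```

```bash
python3 -c "
from h import *
go(.5055,-.326,.09,12.75)
im=r.grab_frame('scene'); cv2.imwrite('pics/s4.png',cv2.resize(im[110:215,175:280,::-1],(500,500)))"
```

```text
tcp [ 0.5052 -0.3268  0.1672] tooly -77.33 F [-0.3 -0.1 -0. ] | d [ 0.0005 -0.0008  0.0772] spin -0.0013 tilt -1.0
```

View pics/s4.png

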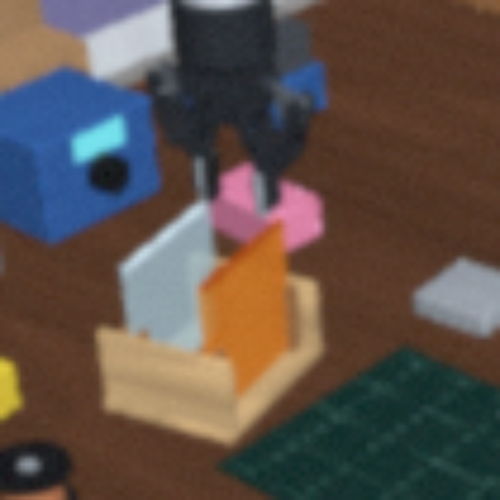

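The fingers, at (205,195) and (265,205), straddle the line of the amber pane, whose top middle is at (243,255).

play_rows --targets "0 0 -0.001 0.03 0;0 0 -0.001 0.06 0;0 0 -0.001 0.077 0;0 0 -0.001 0.077 0;0 0 -0.001 0.077 0;0 0 -0.001 0.077 0"

```text
clock: 23.45
tcp_pos: [0.5059, -0.326, 0.0911]
orientation: [3.121, 0.348, 0.003]
contact_force: [-0.6, -0.4, 0.6]
grip_width: 0.043
gripper_force: 0.0
```

play_rows --targets "1 0 0 0 0;1 0 0 0 0;1 0 0 0 0;1 0 0 0 0;1 0 0 0 0;1 0 0 0 0;1 0 0 0 0;1 0 0 0 0" --squeeze 40

```text
clock: 24.12
tcp_pos: [0.5058, -0.3263, 0.0904]
orientation: [3.12, 0.348, 0.003]
contact_force: [1.5, -2.4, 5.9]
grip_width: 0.0053
gripper_force: 40.0
```

```bash
python3 -c "
from h import *
bricks(); o=r.get_obs(); print(o['grip_width'],o['gripper_force'],o['moment'].round(2))
go(.5055,-.326,.09,12.75)"
```

```text
brick [0.6792 0.0853] (206, 72) 94.9
brick [ 0.6863 -0.0742] (99, 59) 94.1
0.0058290211645105295 39.96090531349182 [-0.79 -0.18  0.17]
tcp [ 0.5059 -0.3263  0.0904] tooly -77.28 F [ 0.9 -3.1  6.1] | d [-0.0003 -0.0004  0.0004] spin -0.0005 tilt -1.0
```

```bash
python3 -c "
from h import *
im=r.grab_frame('top').copy()
p=place(.5); 
def box(k,z,col):
    c=place(k); w=np.array([TU[1],-TU[0]]); P=[np.r_[c+a*.05*TU+b*.03*w,z] for a,b in((1,1),(1,-1),(-1,-1),(-1,1))]
    return (proj('top',P)-[185,140])*5
big=cv2.resize(im[140:205,185:330],None,fx=5,fy=5,interpolation=cv2.INTER_CUBIC)
for k,z,col in((1,.046,(0,0,255)),(0,.046,(0,0,255)),(-1,.046,(0,0,255)),(.5,.086,(0,255,0))): cv2.polylines(big,[box(k,z,0).astype(np.int32)],True,col)
cv2.imwrite('pics/wall.png',big[:,:,::-1])"
```

```text
(no output)
```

View pics/wall.png

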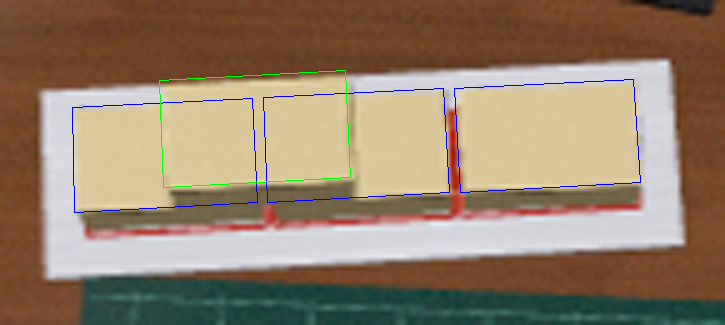

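The wall matches the projected target places: three bricks below, with the fourth over the left joint (green box).

play_rows --targets "1 0 0 -0.008 0;1 0 0 -0.02 0;1 0 0 -0.035 0;1 0 0 -0.055 0;1 0 0 -0.075 0;1 0 0 -0.095 0;1 0 0 -0.11 0;1 0 0 -0.11 0"

```text
clock: 24.88
tcp_pos: [0.5056, -0.3251, 0.2016]
orientation: [3.122, 0.348, 0.004]
contact_force: [0.6, -0.7, -1.8]
grip_width: 0.0058
gripper_force: 39.4
```

play_rows --targets "1 0 0 0 0;1 0 0 0 0"

```text
clock: 25.05
tcp_pos: [0.5044, -0.3237, 0.1979]
orientation: [-3.12, -0.349, 0.003]
contact_force: [-0.6, 0.1, -1.4]
grip_width: 0.0055
gripper_force: 39.4
```

```bash
python3 -c "
from h import *
o=r.get_obs(); print(o['grip_width'],o['gripper_force'],o['moment'].round(2))
go(.509,.3575,.20,-6.1)
im=r.grab_frame('scene'); cv2.imwrite('pics/s5.png',cv2.resize(im[80:230,165:315,::-1],(500,500)))"
```

```text
0.0054785549631501855 39.37674701213837 [ 0.02  0.02 -0.01]
tcp [ 0.5044 -0.3237  0.1979] tooly -77.24 F [-0.6  0.1 -1.4] | d [ 0.155  -0.6634 -0.0007] spin 0.3291 tilt -1.0
```

View pics/s5.png

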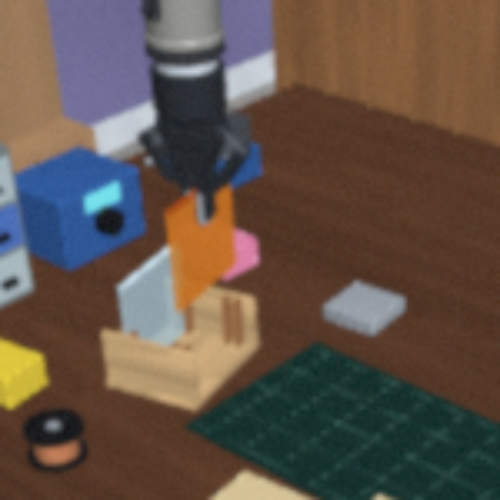

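The amber pane hangs upright, clear of the rack, and the clear pane still stands in its slot.

play_rows --targets "1 0.003 -0.013 0 0;1 0.008 -0.033 0 0;1 0.014 -0.06 0 0;1 0.022 -0.093 0 0;1 0.029 -0.126 0 0;1 0.037 -0.16 0 0;1 0.046 -0.196 0 0;1 0.054 -0.232 0 0"

```text
clock: 25.77
tcp_pos: [0.5055, -0.0849, 0.1983]
orientation: [-3.122, -0.348, 0.003]
contact_force: [0.9, 0.7, -1.1]
grip_width: 0.005
gripper_force: 39.4
```

play_rows --targets "1 0.008 -0.036 0 0.03;1 0.017 -0.072 0 0.06;1 0.025 -0.108 0 0.09;1 0.034 -0.144 0 0.12;1 0.042 -0.18 0 0.16;1 0.05 -0.216 0 0.2;1 0.058 -0.248 0 0.24;1 0.064 -0.272 0 0.28"

```text
clock: 26.43
tcp_pos: [0.5077, 0.1963, 0.198]
orientation: [3.14, -0.088, -0.003]
contact_force: [-0.0, 0.6, -1.9]
grip_width: 0.0058
gripper_force: 39.4
```

play_rows --targets "1 0 -0.02 0 0.03;1 0 -0.03 0 0.05;1 0 -0.035 0 0.05;1 0 -0.035 0 0.05;1 0 -0.035 0 0.05;1 0 -0.035 0 0.05"

```text
clock: 26.93
tcp_pos: [0.5109, 0.226, 0.1992]
orientation: [3.136, -0.172, -0.001]
contact_force: [-0.4, -0.9, -2.1]
grip_width: 0.0056
gripper_force: 39.4
```

```bash
python3 -c "
from h import *
o=r.get_obs(); print(o['grip_width'],o['gripper_force'])
go(.509,.3575,.20,-6.1)"
```

```text
0.005615060414437496 39.39725339412689
tcp [0.5109 0.226  0.1992] tooly -96.27 F [-0.4 -0.9 -2.1] | d [-0.0163 -0.1305 -0.0009] spin -0.0029 tilt -1.0
```

play_rows --targets "1 -0.002 -0.015 0 0;1 -0.005 -0.04 0 0;1 -0.009 -0.07 0 0;1 -0.012 -0.1 0 0;1 -0.015 -0.12 0 0;1 -0.016 -0.13 0 0;1 -0.016 -0.13 0 0;1 -0.016 -0.13 0 0"

```text
clock: 27.6
tcp_pos: [0.5093, 0.3573, 0.1993]
orientation: [3.136, -0.17, 0.0]
contact_force: [1.1, 0.3, -1.7]
grip_width: 0.0054
gripper_force: 39.4
```

play_rows --targets "1 0 0 0.01 0;1 0 0 0.025 0;1 0 0 0.035 0;1 0 0 0.04 0;1 0 0 0.04 0;1 0 0 0.04 0"

```text
clock: 28.1
tcp_pos: [0.509, 0.358, 0.1589]
orientation: [3.136, -0.17, -0.001]
contact_force: [0.1, -0.2, -1.2]
grip_width: 0.0054
gripper_force: 39.4
```

```bash
python3 -c "
from h import *
go(.509,.3575,.14,-6.1)
im=r.grab_frame('scene'); c=im[170:300,335:465]
im2=r.grab_frame('top'); d=im2[180:270,90:180]
h=hsv(im)
cv2.imwrite('pics/s6.png',np.hstack([cv2.resize(c,(400,400)),cv2.resize(d,(400,400))])[:,:,::-1])
for P in ((.509,.3575,.06),): print(proj('scene',P),proj('top',P))"
```

```text
tcp [0.509  0.358  0.1589] tooly -96.21 F [ 0.1 -0.2 -1.2] | d [0.     0.0005 0.0189] spin -0.0019 tilt -1.0
[[394.5097605 255.2079054]] [[131.07298759 223.82681504]]
```

View pics/s6.png

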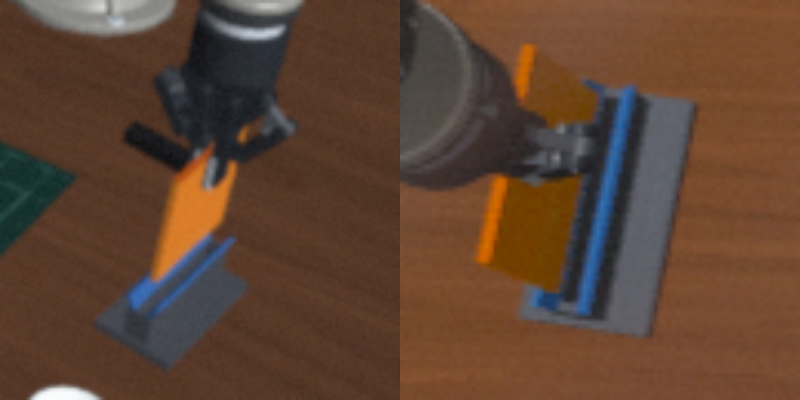

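The pane hangs over the mouth, between the lips in both crops. Its bottom near corner is at (152,282), just above the slot.

play_rows --targets "1 0 0 0.006 0;1 0 0 0.012 0;1 0 0 0.018 0;1 0 0 0.024 0;1 0 0 0.028 0;1 0 0 0.032 0;1 0 0 0.032 0;1 0 0 0.032 0"

```text
clock: 28.87
tcp_pos: [0.5091, 0.3585, 0.1272]
orientation: [3.137, -0.169, -0.0]
contact_force: [-1.2, -0.5, -1.5]
grip_width: 0.0056
gripper_force: 39.4
```

```bash
python3 -c "
from h import *
print(r.get_obs()['moment'].round(2));go(.509,.3575,.0925,-6.1)"
```

```text
[-0.04 -0.03  0.01]
tcp [0.5091 0.3585 0.1272] tooly -96.18 F [-1.2 -0.5 -1.5] | d [0.     0.001  0.0347] spin -0.0013 tilt -1.0
```

play_rows --targets "1 0 0 0.004 0;1 0 0 0.008 0;1 0 0 0.012 0;1 0 0 0.016 0;1 0 0 0.02 0;1 0 0 0.02 0;1 0 0 0.02 0"

```text
clock: 29.45
tcp_pos: [0.509, 0.3584, 0.1071]
orientation: [3.137, -0.169, -0.001]
contact_force: [0.4, -1.0, -1.9]
grip_width: 0.0054
gripper_force: 39.4
```

```bash
python3 -c "
from h import *
print(r.get_obs()['moment'].round(2));go(.509,.3575,.0925,-6.1)"
```

```text
[ 0.03  0.02 -0.04]
tcp [0.509  0.3584 0.1071] tooly -96.18 F [ 0.4 -1.  -1.9] | d [0.0001 0.0009 0.0146] spin -0.0013 tilt -1.0
```

play_rows --targets "1 0 0 0.004 0;1 0 0 0.008 0;1 0 0 0.011 0;1 0 0 0.0135 0;1 0 0 0.0155 0;1 0 0 0.0155 0;1 0 0 0.0155 0;1 0 0 0.0155 0"

```text
clock: 30.12
tcp_pos: [0.509, 0.3586, 0.0925]
orientation: [-3.136, 0.169, 0.001]
contact_force: [-3.2, -0.4, 5.9]
grip_width: 0.0059
gripper_force: 40.6
```

```bash
python3 -c "
from h import *
print(r.get_obs()['moment'].round(2));go(.509,.3575,.0925,-6.1)"
```

```text
[-0.29  0.69 -0.05]
tcp [0.509  0.3586 0.0925] tooly -96.18 F [-3.2 -0.4  5.9] | d [ 0.0002  0.0011 -0.    ] spin -0.0013 tilt -1.0
```

play_rows --targets "0 0 0 -0.001 0;0 0 0 -0.001 0;0 0 0 -0.001 0;0 0 0 -0.001 0;0 0 0 -0.001 0;0 0 0 -0.001 0"

```text
clock: 30.62
tcp_pos: [0.5091, 0.3585, 0.0928]
orientation: [3.137, -0.169, -0.0]
contact_force: [0.8, -0.2, -0.1]
grip_width: 0.0425
gripper_force: 0.0
```

play_rows --targets "0 0 0 -0.02 0;0 0 0 -0.05 0;0 0 0 -0.09 0;0 0 0 -0.13 0;0 0 0 -0.15 0;0 -0.06 0.1 -0.15 0;0 -0.1 0.2 -0.15 0;0 -0.1 0.2 -0.15 0"

```text
clock: 31.28
tcp_pos: [0.4396, 0.2533, 0.2428]
orientation: [3.137, -0.168, 0.001]
contact_force: [-0.2, -0.3, 0.8]
grip_width: 0.0428
gripper_force: 0.0
```

play_rows --targets "0 0 0 0 0;0 0 0 0 0;0 0 0 0 0;0 0 0 0 0"

```text
clock: 31.62
tcp_pos: [0.4407, 0.2556, 0.2431]
orientation: [-3.137, 0.167, -0.002]
contact_force: [-0.0, 0.1, -0.0]
grip_width: 0.0424
gripper_force: 0.0
```

```bash
python3 -c "
from h import *
go(.509,.3575,.2)
im=r.grab_frame('scene'); c=im[170:300,335:465]
im2=r.grab_frame('top'); d=im2[180:270,90:180];h=hsv(im2)
for b in blobs((h[...,0]>4)&(h[...,0]<17)&(h[...,1]>200)&(h[...,2]>150),30): print('amber',b.mean(0).round(),*rect('top',b,.130))
cv2.imwrite('pics/s7.png',np.hstack([cv2.resize(c,(400,400)),cv2.resize(d,(400,400))])[:,:,::-1])
cv2.imwrite('pics/s8.png',im[:,:,::-1])"
```

```text
tcp [0.4407 0.2556 0.2431] tooly -96.08 F [-0.   0.1 -0. ] | d [ 0.0571 -0.1085  0.0432] spin 0.0 tilt -1.0
```

View pics/s7.png

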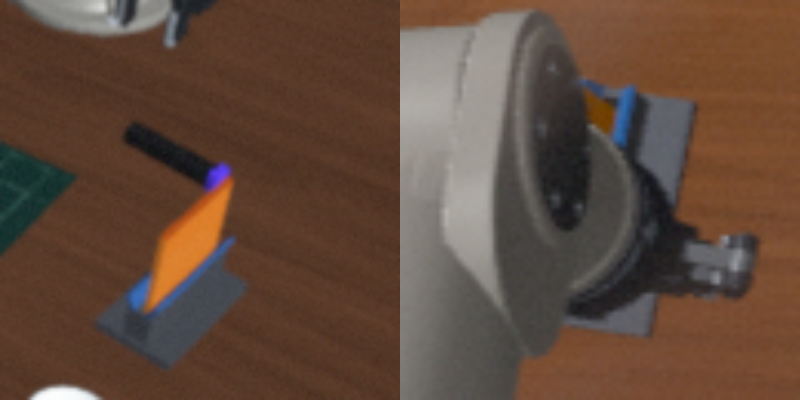

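View pics/s8.png

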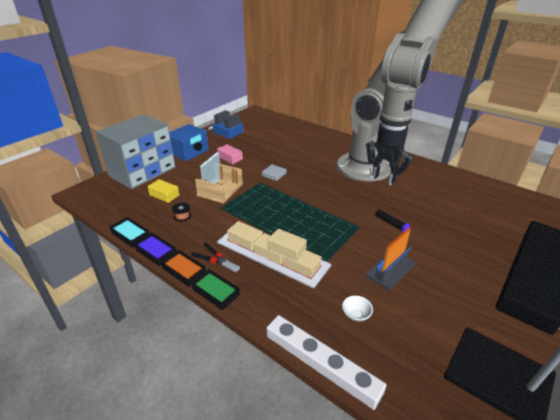

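The pane stands upright between the lips and the wall is intact. One numeric check of the pane's top edge, then I hand in.

```bash
python3 -c "
from h import *
u=np.array([np.cos(np.radians(-6.1)),np.sin(np.radians(-6.1))]);c=np.array([.509,.358])
for z in(.13,.14): print(z,((proj('scene',[np.r_[c+s*.06*u,z] for s in(1,-1)])-[335,170])/.325).round(0).tolist())
bricks()
im=cv2.imread('pics/s8.png')[:,:,::-1];h=hsv(np.ascontiguousarray(im))
m=(h[...,0]>4)&(h[...,0]<17)&(h[...,1]>200)&(h[...,2]>130); m[:, :370]=0
b=blobs(m,30)[0]; a=cv2.approxPolyDP(b.reshape(-1,1,2),3,True)[:,0]; print(((a-[335,170])/.325).round(0).tolist())
"
```

```text
0.13 [[163.0, 238.0], [230.0, 177.0]]
0.14 [[165.0, 230.0], [232.0, 169.0]]
brick [0.6807 0.0862] (204, 72) 96.2
brick [ 0.6862 -0.0742] (99, 59) 94.2
[[231.0, 178.0], [163.0, 231.0], [148.0, 305.0], [209.0, 246.0]]
```

```bash
python3 -c "
from bench import r
print(r.hand_in())"
```

```text
the job is handed in; nothing more can be done
None
```

I handed the job in: there were four bricks, so the wall has three in the outlines and one over a joint, and the amber pane stands upright in the foot's slot; by my last measurements everything is in place, but the judge's verdict was not shown.

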